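Nut drivers into the caddy rack, in reverse order

ROBOT

A 7-joint arm with a two-finger parallel gripper is mounted at the origin on the work surface. World frame = base frame: x ahead of the robot, y to its left, z up, the work surface at z = 0. Lengths are in m, angles in rad, forces in N, time in s.
With the tool pointing down it reaches from about 0.4 to 0.85 m from the base axis. Payload 10.4 kg.
Tool frame: the origin (TCP) lies midway between the tips of the shut fingers; the grasp point (between the pads) lies 19 mm behind it (manip.tcp_to_grasp is the distance from the TCP to the grasp point, in m); z points along the fingers, y is the line along which they close (so a half turn about z gives the same grasp; the last joint's range is limited). The gripper opens to 85 mm and grips with 20 to 120 N. Pads are 22 mm wide; open, the fingers measure 114 mm over their backs; the gripper's body (76 mm by 85 mm) begins 54 mm behind the grasp point. The pads swing forward as they close: fully open they stand 13 mm farther back than shut.
Start: joints at [1.276, 0.332, -0.065, 1.46, 0.022, 1.35, -0.088], TCP at [0.168, -0.602, 0.231] pointing down, gripper open.
Joint ranges: [-2.6, 2.6], [-0.5, 2.12], [-1.47, 1.34], [0.16, 2.42], [-1.27, 4.41], [0.06, 2.06], [-2.6, 2.6]. Speed limits (rad/s): [2.22, 2.22, 2.79, 2.79, 3.14, 3.14, 3.14].

INTERFACE

Orientations are given as a unit quaternion [x, y, z, w].
In Python, from workcell import manip gives the robot as it stands.
- The arm moves only by the shell command python3 -m jog 'ROWS' [FORCE]. ROWS is a JSON object of lists of equal length, an entry for each row: "offset": the shift along the world's x, y, z in m, a list of three; "yaw": the turn about the world's z in degrees; "jaw": the closure, from 0 (fully open) to 1 (shut). A call has 1 to 20 rows; each row shifts and turns the commanded pose from where the row before left it; what a row does not reach is not made up. A row lasts 1/12 s, in which the tool goes at most 41.7 mm and 7.16 degrees, less where a joint would pass 70% of its speed; a pose out of reach is approached as far as the arm can. A call is refused whole if a number of a shift passes 0.0417 or a number of a turn 7.16, either way. A call with a gripper value outside its range is refused whole. The fingers move at their own pace and stop on an object; FORCE is the grip in N (left out, the last holds). Time passes only in rows, so rows that do not move let the fingers close. It gives the time, the measured TCP pose, the force, the opening and the grip force at its end, in the units of the state.
- manip.get_obs(): the state, without advancing time (a new reading comes with each control period).
- manip.camera(name): name is "scene" or "top"; returns a dict with "frame" (384x512x3 uint8, red, green, blue), "camera_matrix" (3x3 intrinsics, pixels), "eye" and "attitude" of the camera in the world. Camera axes: x right, y up, looking along -z (the intrinsics and any distortion apply to the point x, -y, -z); pixel columns grow to the right and rows downward; lengths in m; the calibration is good to about 2 mm. A picture is of the moment at which its call begins. There is no depth.
- manip.hand_in(): hands the job in; it is judged then, once.
Trained networks look in a picture, given as the dict that the camera call returned (one of the last four; its "shot" number tells which), for a name from the list of things; names that differ only in an ending like _2 or _b are one class to them, and where a whole thing is asked for, a point or a joint stands for the part that bears it (a point fixed in the world has none). Each returns a list of dicts, best first, with "score" (0 to 1); they miss things now and then, are a little off and sometimes report something else, mostly with a low value. They report only what shows in the picture. A call takes as long as a camera call.
- manip.masks_of(picture, name): "region" (384x512 bool, what is visible of it).
- manip.tip_of(picture, name): "at" ([x, y, z] in m, in world coordinates, good to about 4 mm: a listed point, or the origin of a listed thing).
The state is a dict: "clock": time; "joint_pos": joint angles; "joint_velocities": joint speeds; "tau": joint torques, N m; "position": TCP position; "ee_rot": TCP orientation; "ft_force": force on the tool from outside, world axes, zero at the start; "torque": the same for the moment, N m; "grip_width": opening from 0.0 (shut) to 1.0 (fully open); "grasp_force": force on a finger pad.
Only numpy, scipy, OpenCV 4.12 (cv2) and the standard library are available. Lean on these libraries where they do the work, as an engineer would, in place of code of your own. Each camera call takes 0.05 s, during which the arm holds its last target. There are 200 camera calls.

TASK

Move the four nut drivers from the wooden bench rack into the holes of the dark steel caddy rack in reverse order: the driver nearest the white end of the wooden rack goes into the caddy hole farthest from the caddy's white end, and so on along the row, so that the one farthest from the white end of the wooden rack ends up next to the caddy's white end. Leave each one standing upright in its own hole, shank down and flange resting on the board, and never let one fall over.

Things in the scene. Friction and masses are not known exactly. Their poses are not given: they have to be found in the camera images.
- bench_rack: fixed wooden rack, any yaw: level brown board 75 x 236 mm, 12 thick, top 45 mm above the bench, with a row of four 28 mm holes at x = 0, y = -93, -31, +31, +93 mm. A white block 28 mm wide, 55 tall closes the +y end (centre y = +132). Origin on the bench under the middle of the row, z up. At the start each hole has a coloured collar with a nut driver standing in it.
- caddy_rack: fixed dark steel caddy rack, any yaw, shaped and sized like the wooden rack: level board 75 x 236 mm, top 45 mm above the bench, open below, four empty 28 mm holes at x = 0, y = -93, -31, +31, +93 mm, no collars. White block 28 mm wide, 55 tall at the +y end (centre y = +132). Origin on the bench under the middle of the row, z up.
- driver_red: loose red stubby nut driver, 0.07 to 0.14 kg, upright: round handle 30 mm across with two black bands, top 60 mm above the origin (last 8 mm tapered); at its foot a flange 40 mm across, 6 thick; below it a steel shank 32 mm long, at most 12 thick. Origin: centre of the flange's underside, which rests on the collar (later on the caddy board); z up the handle. Round about z.
- driver_yellow: loose yellow stubby nut driver, 0.07 to 0.14 kg, upright: round handle 30 mm across with two black bands, top 60 mm above the origin (last 8 mm tapered); at its foot a flange 40 mm across, 6 thick; below it a steel shank 32 mm long, at most 12 thick. Origin: centre of the flange's underside, which rests on the collar (later on the caddy board); z up the handle. Round about z.
- driver_green: loose green stubby nut driver, 0.07 to 0.14 kg, upright: round handle 30 mm across with two black bands, top 60 mm above the origin (last 8 mm tapered); at its foot a flange 40 mm across, 6 thick; below it a steel shank 32 mm long, at most 12 thick. Origin: centre of the flange's underside, which rests on the collar (later on the caddy board); z up the handle. Round about z.
- driver_blue: loose blue stubby nut driver, 0.07 to 0.14 kg, upright: round handle 30 mm across with two black bands, top 60 mm above the origin (last 8 mm tapered); at its foot a flange 40 mm across, 6 thick; below it a steel shank 32 mm long, at most 12 thick. Origin: centre of the flange's underside, which rests on the collar (later on the caddy board); z up the handle. Round about z.
- collar_red: flat red ring fixed on the wooden rack over one of its holes, 52 mm outer, 28 mm inner diameter, 4 thick; marks where the red driver stands at the start and never moves. Origin: centre of its underside, on the board.
- collar_yellow: flat yellow ring fixed on the wooden rack over one of its holes, 52 mm outer, 28 mm inner diameter, 4 thick; marks where the yellow driver stands at the start and never moves. Origin: centre of its underside, on the board.
- collar_green: flat green ring fixed on the wooden rack over one of its holes, 52 mm outer, 28 mm inner diameter, 4 thick; marks where the green driver stands at the start and never moves. Origin: centre of its underside, on the board.
- collar_blue: flat blue ring fixed on the wooden rack over one of its holes, 52 mm outer, 28 mm inner diameter, 4 thick; marks where the blue driver stands at the start and never moves. Origin: centre of its underside, on the board.

How it is judged:
By the outcome, as a careful person would: the job done as asked, in the order asked, and still so for the second after the job is handed in, with the robot touching nothing.
It also fails if it takes over 120 s, if anything falls off the work surface, if the arm or the gripper's body presses on something with over 40 N, if the wrist force passes 120 N, or if a joint passes its speed limit or range.

## Working session

There is one attempt and no reset: what is moved stays moved. The work goes in short steps, Python scripts to look and compute and a shell command to move; the robot and the scene stay as the last step left them, time stands still between calls to the robot, and variables do not carry over. Pictures are saved under pics/ and viewed, at most 14 in all, crops included, and the job is handed in when it is done.

```bash
mkdir -p pics; ls; cat > h.py <<'E'
import numpy as np, cv2
from workcell import manip
E
python3 - <<'E'
from h import *
o=manip.get_obs(); print({k:np.round(v,3).tolist() for k,v in o.items()}, manip.tcp_to_grasp)
for n in ("top","scene"):
    p=manip.camera(n); cv2.imwrite(f"pics/{n}0.png",cv2.cvtColor(p["frame"],cv2.COLOR_RGB2BGR))
    print(n,{k:(np.round(v,4).tolist()) for k,v in p.items() if k!="frame"})
    for t in "bench_rack caddy_rack driver_red driver_yellow driver_green driver_blue collar_red collar_yellow collar_green collar_blue".split():
        r=manip.tip_of(p,t); print(t,[(round(float(d["score"]),2),np.round(d["at"],4).tolist()) for d in r[:2]])
E
```

```text
pics
{'clock': 0.0, 'joint_pos': [1.276, 0.333, -0.065, 1.461, 0.022, 1.35, -0.089], 'joint_velocities': [0.001, 0.002, 0.0, -0.001, -0.001, -0.0, 0.0], 'tau': [0.001, -62.545, 0.049, -39.161, 0.016, 0.01, 0.0], 'position': [0.168, -0.602, 0.23], 'ee_rot': [0.991, 0.135, -0.0, -0.001], 'ft_force': [-0.226, -0.33, 0.293], 'torque': [0.026, -0.015, 0.002], 'grasp_force': 0.0, 'grip_width': 1.002} 0.0187
top {'camera_matrix': [[409.142, 0.0, 254.2902], [0.0, 409.142, 192.7013], [0.0, 0.0, 1.0]], 'eye': [0.4553, -0.012, 0.9242], 'attitude': [-0.025, 0.0329, 0.7144, -0.6985], 'shot': 1}
bench_rack [(0.96, [0.5182, 0.183, -0.0047]), (0.19, [0.5375, 0.2133, 0.0467])]
caddy_rack [(0.9, [0.5221, -0.203, 0.0005])]
driver_red [(0.56, [0.5086, 0.1614, 0.0482])]
driver_yellow [(0.7, [0.5693, 0.2641, 0.0499])]
driver_green [(0.68, [0.4751, 0.1047, 0.045]), (0.43, [0.5184, 0.1864, -0.0043])]
driver_blue [(0.86, [0.5376, 0.2105, 0.0506])]
collar_red [(0.68, [0.5019, 0.1591, 0.0477]), (0.22, [0.5679, 0.265, 0.0452])]
collar_yellow [(0.64, [0.5685, 0.264, 0.0449]), (0.48, [0.4739, 0.1036, 0.0429])]
co
[... 185 characters left out ...]
76.8177, 188.6781], [0.0, 0.0, 1.0]], 'eye': [1.034, 0.415, 0.4754], 'attitude': [0.2001, 0.4403, 0.7889, 0.379], 'shot': 2}
bench_rack [(0.89, [0.5192, 0.1876, -0.0002]), (0.72, [0.5369, 0.2148, 0.046])]
caddy_rack [(0.95, [0.5177, -0.2063, -0.0011])]
driver_red [(0.81, [0.5006, 0.1609, 0.0473])]
driver_yellow [(0.98, [0.5688, 0.2659, 0.0453])]
driver_green [(0.97, [0.4717, 0.1052, 0.049])]
driver_blue [(0.84, [0.5325, 0.2105, 0.0495])]
collar_red [(0.74, [0.5234, 0.1881, -0.0026]), (0.44, [0.5044, 0.1619, 0.0448])]
collar_yellow [(0.63, [0.5355, 0.2166, 0.0468]), (0.51, [0.5677, 0.2672, 0.0441])]
collar_green [(0.45, [0.4755, 0.1061, 0.0495])]
collar_blue [(0.57, [0.5364, 0.2159, 0.0439])]
```

View pics/top0.png

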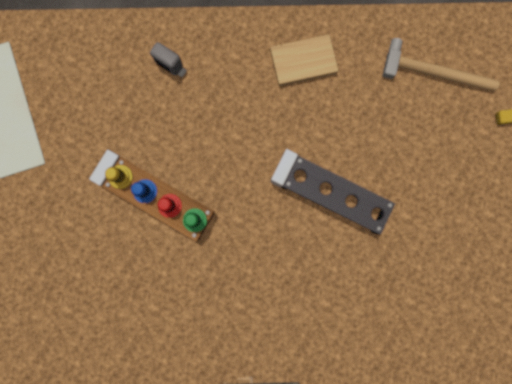

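View pics/scene0.png

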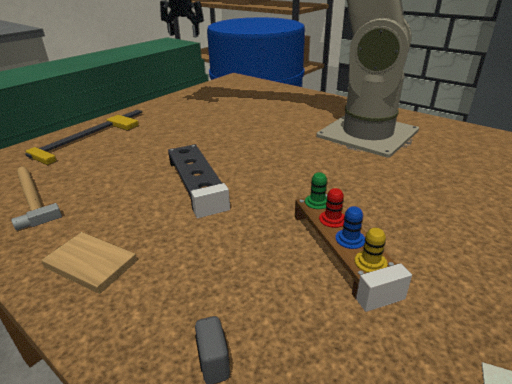

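The top view shows the bench rack's white end at (104,167), followed by yellow (118,177), blue (144,191), red (169,206) and green (195,220). The caddy's white end is at (286,168) and its holes are at about (300,175), (326,188), (351,201) and (377,214). So yellow goes to the hole at (377,214), blue to (351,201), red to (326,188) and green to (300,175).

```bash
cat > h.py <<'E'
import numpy as np, cv2
from scipy.spatial.transform import Rotation as R
from scipy.optimize import least_squares
from workcell import manip
COL=["green","red","blue","yellow"]; Y=np.array([-93,-31,31,93])/1e3
def proj(p,X):
    c=(np.atleast_2d(X)-p["eye"])@R.from_quat(p["attitude"]).as_matrix()*[1,-1,-1]
    q=c@np.array(p["camera_matrix"]).T; return q[:,:2]/q[:,2:]
def back(p,uv,z):
    d=np.linalg.inv(p["camera_matrix"])@[uv[0],uv[1],1]*[1,-1,-1]
    d=R.from_quat(p["attitude"]).as_matrix()@d; e=np.array(p["eye"]); return e+d*(z-e[2])/d[2]
def row(v,z): # v=x,y,yaw of rack
    return np.c_[v[0]-np.sin(v[2])*Y, v[1]+np.cos(v[2])*Y, np.full(4,z)]
def fit(P,v0): return least_squares(lambda v:(row(v,0)[:,:2]-P).ravel(),v0).x
E
python3 - <<'E'
from h import *
pt=manip.camera("top"); ps=manip.camera("scene"); out=[]
P=[]
for c in COL:
    a=[manip.tip_of(p,"driver_"+c) for p in (pt,ps)]
    P.append(np.mean([x[0]["at"] for x in a if x],0)[:2])
b=fit(np.array(P),[.52,.185,-.55]); print("bench",b,np.degrees(b[2])); print(np.round(row(b,0)[:,:2]-P,4))
m=manip.masks_of(pt,"caddy_rack")[0]["region"].astype(np.uint8)
hull=cv2.convexHull(cv2.findNonZero(m)); H=np.zeros_like(m); cv2.fillConvexPoly(H,hull,1)
hsv=cv2.cvtColor(pt["frame"],cv2.COLOR_RGB2HSV); br=((hsv[...,1]>90)&(H>0)).astype(np.uint8)
n,_,st,ce=cv2.connectedComponentsWithStats(br)
for s,c in zip(st,ce): print(s,c)
v0=[.52,-.204,np.arctan2(-39,77)]
for k,q in enumerate(proj(pt,row(v0,.045))): print(q)
Q=[]
for q in proj(pt,row(v0,.045)):
    i=1+np.argmin(np.linalg.norm(ce[1:]-q,axis=1)); Q.append(back(pt,ce[i],.039)[:2])
c=fit(np.array(Q),v0); print("caddy",c,np.degrees(c[2])); print(np.round(row(c,0)[:,:2]-Q,4))
np.savez("fit.npz",b=b,c=c); print(row(b,.049)); print(row(c,.045))
t=np.linspace(0,6.28,40)
ims=[]
for p in (pt,ps):
    im=cv2.resize(cv2.cvtColor(p["frame"],cv2.COLOR_RGB2BGR),None,fx=3,fy=3,interpolation=cv2.INTER_CUBIC)
    for v,z,r in ((b,.049,.026),(b,.101,.015),(c,.045,.014)):
        for h in row(v,z):
            C=h+np.c_[r*np.cos(t),r*np.sin(t),0*t]
            cv2.polylines(im,[np.int32(proj(p,C)*3+1)],True,(255,255,255),1)
    ims.append(im)
cv2.imwrite("pics/top1.png",ims[0][420:740,220:1020+180][:, :][: ,0:][:, :][:, :].copy()[:, :800] if 0 else cv2.resize(ims[0][420:740,240:1220],(800,261)))
cv2.imwrite("pics/scene1.png",ims[1][400:940,480:1260])
E
```

```text
bench [ 0.5217375   0.1867625  -0.53897469] -30.880975055188593
[[ 0.0001  0.0009]
 [-0.0002 -0.0034]
 [-0.0005  0.003 ]
 [ 0.0006 -0.0004]]
[     0      0    512    384 195878] [255.19249737 191.48986104]
[298 154  97  49 137] [347.10218978 178.73722628]
[294 170  12  12 115] [299.69565217 175.46956522]
[320 182  12  13 116] [325.18103448 188.20689655]
[283 188  90  45 134] [327.41791045 209.46268657]
[345 195  12  13 116] [350.93103448 200.90517241]
[387 205   8  17  22] [390.81818182 213.22727273]
[371 208  10  12  87] [375.56321839 213.14942529]
[386 223   1   1   1] [386. 223.]
[385 225   1   1   1] [385. 225.]
[384 227   1   1   1] [384. 227.]
[377.49760649 212.83937254]
[351.35373517 200.43254455]
[325.30564467 188.07117028]
[299.3528096 175.7550004]
caddy [ 0.52012527 -0.20413114 -0.48665114] -27.883056455254906
[[-0.0009 -0.0017]
 [ 0.0003  0.0007]
 [ 0.0004  0.0005]
 [ 0.0003  0.0006]]
[[0.47400466 0.10694661 0.049     ]
 [0.50582655 0.1601572  0.049     ]
 [0.53764845 0.2133678  0.049     ]
 [0.56947034 0.26657839 0.049     ]]
[[ 0.4766321  -0.28633421  0.045     ]
 [ 0.50562755 -0.23153216  0.045     ]
 [ 0.53462299 -0.17673011  0.045     ]
 [ 0.56361843 -0.12192807  0.045     ]]
```

View pics/top1.png

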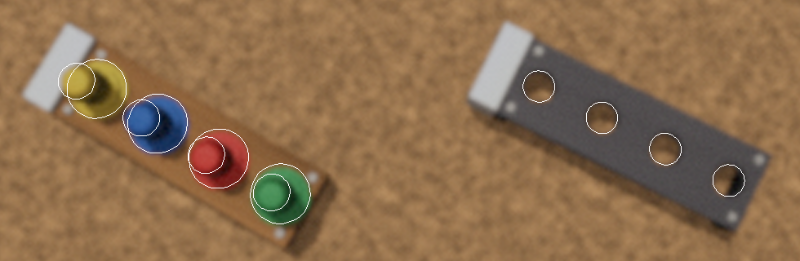

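View pics/scene1.png

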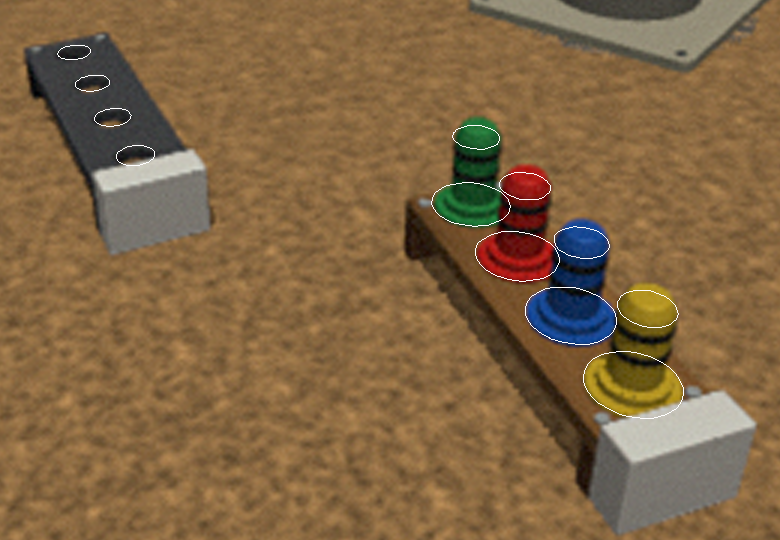

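The fitted circles sit on the collars, handle tops and caddy holes in both views to within about 1–2 mm. I'll move towards the wooden rack, starting with yellow.

```bash
python3 -m jog '{"offset":[[0.025,0.031,0],[0.025,0.031,0],[0.025,0.031,0],[0.025,0.031,0],[0.025,0.031,0],[0.025,0.031,0],[0.025,0.031,0],[0.025,0.031,0],[0.025,0.031,0],[0.025,0.031,0],[0.025,0.031,0],[0.025,0.031,0],[0.025,0.031,0],[0,0,0],[0,0,0]],"yaw":[3.35,3.35,3.35,3.35,3.35,3.35,3.35,3.35,3.35,3.35,3.35,3.35,3.35,0,0],"jaw":[0,0,0,0,0,0,0,0,0,0,0,0,0,0,0]}' 35
python3 -c "
from h import *
o=manip.get_obs(); m=R.from_quat(o['ee_rot']).as_matrix(); print(np.degrees(np.arctan2(m[1,1],m[0,1])), m[:,2])"
```

```text
clock: 2.9
position: [0.4941, -0.1965, 0.2314]
ee_rot: [0.869, 0.496, 0.0, -0.0]
ft_force: [-0.2, -0.6, -0.2]
grip_width: 0.998
grasp_force: 0.0
-30.587151426128845 [ 5.72153603e-04  6.52844281e-04 -9.99999623e-01]
```

```bash
python3 -m jog '{"offset":[[0.0063,0.0386,-0.0043],[0.0063,0.0386,-0.0043],[0.0063,0.0386,-0.0043],[0.0063,0.0386,-0.0043],[0.0063,0.0386,-0.0043],[0.0063,0.0386,-0.0043],[0.0063,0.0386,-0.0043],[0.0063,0.0386,-0.0043],[0.0063,0.0386,-0.0043],[0.0063,0.0386,-0.0043],[0.0063,0.0386,-0.0043],[0.0063,0.0386,-0.0043],[0,0,0],[0,0,0],[0,0,0]],"yaw":[0,0,0,0,0,0,0,0,0,0,0,0,0,0,0],"jaw":[0,0,0,0,0,0,0,0,0,0,0,0,0,0,0]}'
python3 -c "
from h import *
o=manip.get_obs(); m=R.from_quat(o['ee_rot']).as_matrix(); print(np.degrees(np.arctan2(m[1,1],m[0,1])), o['position'])"
```

```text
clock: 4.15
position: [0.5689, 0.2626, 0.1794]
ee_rot: [0.87, 0.493, -0.0, 0.0]
ft_force: [-0.0, -0.7, -0.8]
grip_width: 0.998
grasp_force: 0.0
-30.964710517340965 [0.5689059  0.26264057 0.17936592]
```

```bash
python3 -m jog '{"offset":[[0.0006,0.004,0],[0,0,-0.015],[0,0,-0.025],[0,0,-0.025],[0,0,-0.025],[0,0,-0.015],[0,0,-0.01],[0,0,0],[0,0,0],[0,0,0]],"yaw":[0,0,0,0,0,0,0,0,0,0],"jaw":[0,0,0,0,0,0,0,0,0,0]}'
python3 - <<'E'
from h import *
p=manip.camera("scene"); cv2.imwrite("pics/g1.png",cv2.resize(cv2.cvtColor(p["frame"],cv2.COLOR_RGB2BGR)[60:350,200:480],None,fx=2,fy=2))
E
```

```text
clock: 4.98
position: [0.5699, 0.2684, 0.0663]
ee_rot: [0.87, 0.493, 0.001, 0.0]
ft_force: [0.5, 0.0, 0.9]
grip_width: 0.998
grasp_force: 0.0
```

View pics/g1.png

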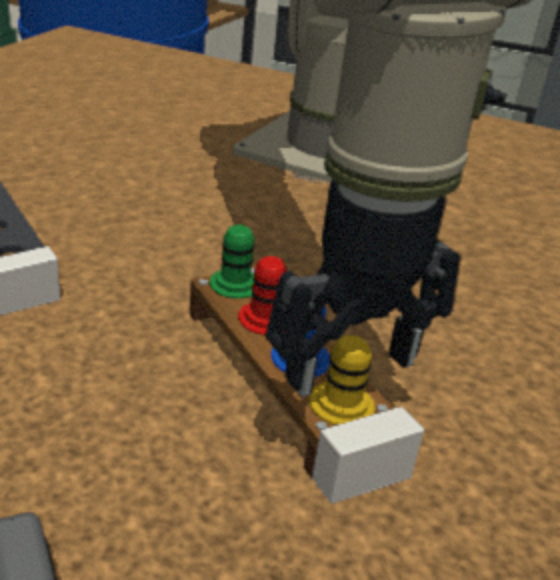

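The yellow handle at (350,370) sits between the pads at (305,375) and (405,345), clear of the neighbouring drivers. I'll close on it.

```bash
python3 -m jog '{"offset":[[0,-0.0015,-0.002],[0,0,0],[0,0,0],[0,0,0],[0,0,0],[0,0,0],[0,0,0],[0,0,0],[0,0,0],[0,0,0],[0,0,0],[0,0,0]],"yaw":[0,0,0,0,0,0,0,0,0,0,0,0],"jaw":[0,0.3,0.5,0.6,0.7,0.8,0.8,0.8,0.8,0.8,0.8,0.8]}' 35
```

```text
clock: 6.03
position: [0.5691, 0.2668, 0.0629]
ee_rot: [0.87, 0.493, 0.0, -0.0]
ft_force: [-1.2, -0.4, 3.9]
grip_width: 0.344
grasp_force: 34.8
```

```bash
python3 -m jog '{"offset":[[0,0,0.03],[0,0,0.04],[0,0,0.04],[-0.0062,-0.0369,0],[-0.0062,-0.0369,0],[-0.0062,-0.0369,0],[-0.0062,-0.0369,0],[-0.0062,-0.0369,0],[-0.0062,-0.0369,0],[-0.0062,-0.0369,0],[-0.0062,-0.0369,0],[-0.0062,-0.0369,0],[-0.0062,-0.0369,0],[-0.0062,-0.0369,0],[-0.0062,-0.0369,0],[-0.0062,-0.0369,0],[-0.0062,-0.0369,0],[-0.0062,-0.0369,0],[0,0,0],[0,0,0]],"yaw":[0,0,0,0.2,0.2,0.2,0.2,0.2,0.2,0.2,0.2,0.2,0.2,0.2,0.2,0.2,0.2,0.2,0,0],"jaw":[0.8,0.8,0.8,0.8,0.8,0.8,0.8,0.8,0.8,0.8,0.8,0.8,0.8,0.8,0.8,0.8,0.8,0.8,0.8,0.8]}'
python3 - <<'E'
from h import *
p=manip.camera("scene"); cv2.imwrite("pics/c1.png",cv2.resize(cv2.cvtColor(p["frame"],cv2.COLOR_RGB2BGR)[60:330,100:400],None,fx=2,fy=2))
o=manip.get_obs(); m=R.from_quat(o['ee_rot']).as_matrix(); print(np.degrees(np.arctan2(m[1,1],m[0,1])), o['position'],o['grip_width'])
E
```

```text
clock: 7.7
position: [0.4747, -0.2892, 0.172]
ee_rot: [0.858, 0.514, -0.0, -0.0]
ft_force: [0.0, 2.0, -1.1]
grip_width: 0.344
grasp_force: 34.9
-27.963009763787515 [ 0.47554588 -0.28710463  0.17218595] 0.33918269514869137
```

View pics/c1.png

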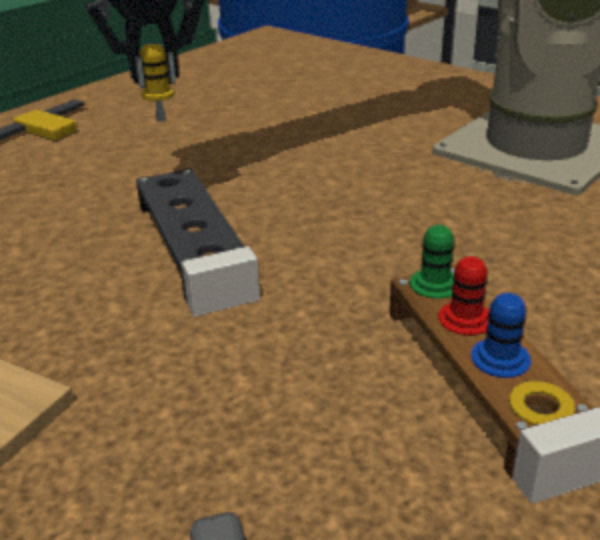

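The driver hangs upright over the far caddy hole, with its shank at (160,115). I'll lower it.

```bash
python3 -m jog '{"offset":[[0.001,0.0005,-0.02],[0,0,-0.03],[0,0,-0.025],[0,0,-0.015],[0,0,-0.01],[0,0,-0.006],[0,0,-0.004],[0,0,-0.002],[0,0,0],[0,0,0]],"yaw":[0,0,0,0,0,0,0,0,0,0],"jaw":[0.8,0.8,0.8,0.8,0.8,0.8,0.8,0.8,0.8,0.8]}'
```

```text
clock: 8.58
position: [0.4775, -0.2866, 0.0615]
ee_rot: [0.857, 0.516, 0.0, 0.001]
ft_force: [-0.3, 0.4, -0.3]
grip_width: 0.337
grasp_force: 34.9
```

```bash
python3 -m jog '{"offset":[[0,0,-0.001],[0,0,-0.001],[0,0,0],[0,0,0]],"yaw":[0,0,0,0],"jaw":[0.8,0.8,0.8,0.8]}'
python3 -c "
from h import *
p=manip.camera('scene'); cv2.imwrite('pics/p1.png',cv2.resize(cv2.cvtColor(p['frame'],cv2.COLOR_RGB2BGR)[90:220,120:270],None,fx=4,fy=4,interpolation=cv2.INTER_CUBIC)); o=manip.get_obs(); print(o['position'],o['ft_force'])"
```

```text
clock: 8.92
position: [0.4771, -0.2865, 0.0589]
ee_rot: [0.857, 0.516, 0.0, 0.0]
ft_force: [0.5, -0.4, 0.2]
grip_width: 0.34
grasp_force: 34.9
[ 0.47706882 -0.28649249  0.05889748] [ 0.32925734  0.0681777  -0.55379576]
```

View pics/p1.png

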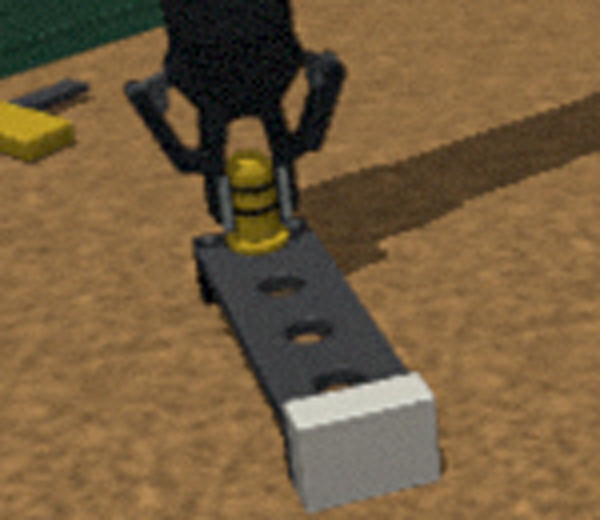

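Yellow's flange at (258,245) is at board level over the far hole, with almost no force on the tool. I'll ease it down another 1 mm, release and retreat.

```bash
python3 -m jog '{"offset":[[0,0,-0.001],[0,0,0],[0,0,0],[0,0,0],[0,0,0],[0,0,0],[0,0,0],[0,0,0],[0,0,0.01],[0,0,0.025],[0,0,0.04],[0,0,0.04],[0,0,0],[0,0,0]],"yaw":[0,0,0,0,0,0,0,0,0,0,0,0,0,0],"jaw":[0.8,0.8,0.6,0.5,0.4,0.2,0,0,0,0,0,0,0,0]}'
python3 -c "
from h import *
p=manip.camera('scene'); print(manip.tip_of(p,'driver_yellow')[:2]); o=manip.get_obs(); print(o['position'],o['ft_force'])"
```

```text
clock: 10.13
position: [0.4785, -0.287, 0.1762]
ee_rot: [0.857, 0.516, 0.001, 0.003]
ft_force: [0.2, 0.6, -1.1]
grip_width: 1.001
grasp_force: 0.0
[{'at': [0.477, -0.285, 0.041], 'score': 0.69}]
[ 0.47678286 -0.2863222   0.17284398] [ 0.38695598 -0.96837155 -0.80406761]
```

```bash
python3 -m jog '{"offset":[[0.0047,0.0384,0],[0.0047,0.0384,0],[0.0047,0.0384,0],[0.0047,0.0384,0],[0.0047,0.0384,0],[0.0047,0.0384,0],[0.0047,0.0384,0],[0.0047,0.0384,0],[0.0047,0.0384,0],[0.0047,0.0384,0],[0.0047,0.0384,0],[0.0047,0.0384,0],[0.0047,0.0384,0],[0,0,0],[0,0,0],[0,0,0],[0,0,0]],"yaw":[-0.23,-0.23,-0.23,-0.23,-0.23,-0.23,-0.23,-0.23,-0.23,-0.23,-0.23,-0.23,-0.23,0,0,0,0],"jaw":[0,0,0,0,0,0,0,0,0,0,0,0,0,0,0,0,0]}'
cat > s.py <<'E'
from h import *
o=manip.get_obs(); m=R.from_quat(o['ee_rot']).as_matrix(); print(np.degrees(np.arctan2(m[1,1],m[0,1])), o['position'])
E
python3 s.py
```

```text
clock: 11.65
position: [0.5381, 0.2111, 0.172]
ee_rot: [0.87, 0.493, -0.001, 0.0]
ft_force: [-0.7, -1.1, -0.2]
grip_width: 0.995
grasp_force: 0.0
-30.972551886010073 [0.53810803 0.21109457 0.17195788]
```

```bash
python3 -m jog '{"offset":[[0,0.0012,-0.01],[0,0,-0.02],[0,0,-0.025],[0,0,-0.025],[0,0,-0.02],[0,0,-0.009],[0,0,0],[0,0,0],[0,0,0],[0,0,0],[0,0,0],[0,0,0],[0,0,0],[0,0,0],[0,0,0],[0,0,0],[0,0,0],[0,0,0]],"yaw":[0,0,0,0,0,0,0,0,0,0,0,0,0,0,0,0,0,0],"jaw":[0,0,0,0,0,0,0,0,0.3,0.5,0.6,0.7,0.8,0.8,0.8,0.8,0.8,0.8]}' 35; python3 s.py
```

```text
clock: 13.15
position: [0.5385, 0.2141, 0.0644]
ee_rot: [0.87, 0.493, 0.0, 0.0]
ft_force: [-1.4, -1.0, 6.5]
grip_width: 0.342
grasp_force: 34.4
-30.869488743916605 [0.53845208 0.2141199  0.06442275]
```

```bash
python3 -m jog '{"offset":[[0,0,0.03],[0,0,0.04],[0,0,0.04],[-0.0027,-0.0371,0],[-0.0027,-0.0371,0],[-0.0027,-0.0371,0],[-0.0027,-0.0371,0],[-0.0027,-0.0371,0],[-0.0027,-0.0371,0],[-0.0027,-0.0371,0],[-0.0027,-0.0371,0],[-0.0027,-0.0371,0],[-0.0027,-0.0371,0],[-0.0027,-0.0371,0],[-0.0027,-0.0371,0],[0,0,0],[0,0,0],[0,0,0],[0,0,0]],"yaw":[0,0,0,0.25,0.25,0.25,0.25,0.25,0.25,0.25,0.25,0.25,0.25,0.25,0.25,0,0,0,0],"jaw":[0.8,0.8,0.8,0.8,0.8,0.8,0.8,0.8,0.8,0.8,0.8,0.8,0.8,0.8,0.8,0.8,0.8,0.8,0.8]}'; python3 s.py
```

```text
clock: 14.73
position: [0.506, -0.2296, 0.1737]
ee_rot: [0.856, 0.517, 0.0, -0.0]
ft_force: [-0.1, 0.5, -0.8]
grip_width: 0.34
grasp_force: 35.1
-27.752018944195598 [ 0.50601077 -0.2296239   0.17368965]
```

```bash
python3 -m jog '{"offset":[[-0.0004,-0.0012,-0.02],[0,0,-0.03],[0,0,-0.025],[0,0,-0.015],[0,0,-0.01],[0,0,-0.006],[0,0,-0.004],[0,0,-0.002],[0,0,-0.001],[0,0,0],[0,0,0],[0,0,0]],"yaw":[0,0,0,0,0,0,0,0,0,0,0,0],"jaw":[0.8,0.8,0.8,0.8,0.8,0.8,0.8,0.8,0.8,0.8,0.8,0.8]}'; python3 s.py
```

```text
clock: 15.73
position: [0.5056, -0.2325, 0.0613]
ee_rot: [0.857, 0.516, 0.0, 0.0]
ft_force: [-0.2, 0.6, -1.0]
grip_width: 0.339
grasp_force: 35.1
-27.8691424247897 [ 0.50564349 -0.23254665  0.06130811]
```

```bash
python3 -m jog '{"offset":[[0,0.0005,-0.001],[0,0,-0.001],[0,0,0],[0,0,0],[0,0,0],[0,0,0],[0,0,0],[0,0,0],[0,0,0],[0,0,0.01],[0,0,0.025],[0,0,0.04],[0,0,0.04],[0,0,0],[0,0,0]],"yaw":[0,0,0,0,0,0,0,0,0,0,0,0,0,0,0],"jaw":[0.8,0.8,0.8,0.6,0.5,0.4,0.2,0,0,0,0,0,0,0,0]}'
python3 s.py
python3 -c "
from h import *
p=manip.camera('scene'); print([manip.tip_of(p,'driver_'+c)[:1] for c in COL]); cv2.imwrite('pics/p2.png',cv2.resize(cv2.cvtColor(p['frame'],cv2.COLOR_RGB2BGR)[90:240,120:320],None,fx=3,fy=3,interpolation=cv2.INTER_CUBIC))"
```

```text
clock: 16.98
position: [0.5068, -0.2323, 0.1771]
ee_rot: [0.857, 0.516, 0.001, 0.002]
ft_force: [0.5, -0.5, -0.5]
grip_width: 0.998
grasp_force: 0.0
-27.86480925357253 [ 0.50681448 -0.23230265  0.17712985]
[[], [{'at': [0.5024, 0.1627, 0.0432], 'score': 0.72}], [{'at': [0.5051, -0.2342, 0.043], 'score': 0.61}], [{'at': [0.4778, -0.2842, 0.0442], 'score': 0.76}]]
```

View pics/p2.png

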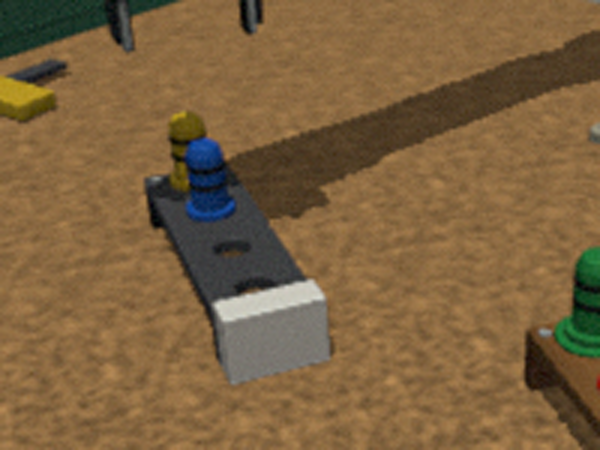

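Yellow (187,150) and blue (210,180) stand upright in the two far holes. Red is next.

```bash
python3 -m jog '{"offset":[[0,0.0392,0],[0,0.0392,0],[0,0.0392,0],[0,0.0392,0],[0,0.0392,0],[0,0.0392,0],[0,0.0392,0],[0,0.0392,0],[0,0.0392,0],[0,0.0392,0],[0,0,0],[0,0,0],[0,0,0],[0,0,0]],"yaw":[-0.3,-0.3,-0.3,-0.3,-0.3,-0.3,-0.3,-0.3,-0.3,-0.3,0,0,0,0],"jaw":[0,0,0,0,0,0,0,0,0,0,0,0,0,0]}'; python3 s.py
```

```text
clock: 18.4
position: [0.5054, 0.1586, 0.1732]
ee_rot: [0.87, 0.493, -0.001, 0.0]
ft_force: [-0.3, -0.4, -0.7]
grip_width: 1.0
grasp_force: 0.0
-30.980861605040747 [0.50539962 0.15855901 0.17316806]
```

```bash
python3 -m jog '{"offset":[[0.0003,0.001,-0.01],[0,0,-0.02],[0,0,-0.025],[0,0,-0.025],[0,0,-0.02],[0,0,-0.01],[0,0,0],[0,0,0],[0,0,0],[0,0,0],[0,0,0],[0,0,0],[0,0,0],[0,0,0],[0,0,0],[0,0,0],[0,0,0],[0,0,0]],"yaw":[0,0,0,0,0,0,0,0,0,0,0,0,0,0,0,0,0,0],"jaw":[0,0,0,0,0,0,0,0,0.3,0.5,0.6,0.7,0.8,0.8,0.8,0.8,0.8,0.8]}' 35; python3 s.py
```

```text
clock: 19.9
position: [0.506, 0.1612, 0.0644]
ee_rot: [0.87, 0.493, 0.0, 0.0]
ft_force: [-1.7, -0.9, 7.7]
grip_width: 0.342
grasp_force: 34.4
-30.87316461268611 [0.50596166 0.16117553 0.06436614]
```

```bash
python3 -m jog '{"offset":[[0,0,0.03],[0,0,0.04],[0,0,0.04],[0.0032,-0.0376,0],[0.0032,-0.0376,0],[0.0032,-0.0376,0],[0.0032,-0.0376,0],[0.0032,-0.0376,0],[0.0032,-0.0376,0],[0.0032,-0.0376,0],[0.0032,-0.0376,0],[0.0032,-0.0376,0],[0,0,0],[0,0,0],[0,0,0],[0,0,0]],"yaw":[0,0,0,0.33,0.33,0.33,0.33,0.33,0.33,0.33,0.33,0.33,0,0,0,0],"jaw":[0.8,0.8,0.8,0.8,0.8,0.8,0.8,0.8,0.8,0.8,0.8,0.8,0.8,0.8,0.8,0.8]}'; python3 s.py
```

```text
clock: 21.23
position: [0.5345, -0.1757, 0.1737]
ee_rot: [0.856, 0.517, 0.0, -0.0]
ft_force: [0.0, 1.2, -1.8]
grip_width: 0.339
grasp_force: 35.2
-27.782651772152846 [ 0.53451403 -0.17567436  0.17370704]
```

```bash
python3 -m jog '{"offset":[[0,-0.0004,-0.02],[0,0,-0.03],[0,0,-0.025],[0,0,-0.015],[0,0,-0.01],[0,0,-0.006],[0,0,-0.004],[0,0,-0.003],[0,0,-0.001],[0,0,-0.001],[0,0,0],[0,0,0],[0,0,0]],"yaw":[0,0,0,0,0,0,0,0,0,0,0,0,0],"jaw":[0.8,0.8,0.8,0.8,0.8,0.8,0.8,0.8,0.8,0.8,0.8,0.8,0.8]}'; python3 s.py
```

```text
clock: 22.32
position: [0.5349, -0.1775, 0.0604]
ee_rot: [0.857, 0.516, 0.0, 0.001]
ft_force: [-4.7, 1.6, 8.1]
grip_width: 0.344
grasp_force: 36.2
-27.88822467310259 [ 0.53490581 -0.17754227  0.06040485]
```

Contact comes at z = 0.0604, exactly 4 mm below the grasp height, so the flange is on the board. Releasing.

```bash
python3 -m jog '{"offset":[[0,0,0.0005],[0,0,0],[0,0,0],[0,0,0],[0,0,0],[0,0,0],[0,0,0],[0,0,0.01],[0,0,0.025],[0,0,0.04],[0,0,0.04],[0,0,0],[0,0,0],[0,0,0]],"yaw":[0,0,0,0,0,0,0,0,0,0,0,0,0,0],"jaw":[0.8,0.6,0.5,0.4,0.2,0,0,0,0,0,0,0,0,0]}'
python3 s.py
python3 -c "
from h import *
p=manip.camera('scene'); print([manip.tip_of(p,'driver_'+c)[:1] for c in COL]); cv2.imwrite('pics/p3.png',cv2.resize(cv2.cvtColor(p['frame'],cv2.COLOR_RGB2BGR)[90:240,120:370],None,fx=3,fy=3,interpolation=cv2.INTER_CUBIC))"
```

```text
clock: 23.48
position: [0.5343, -0.1777, 0.1747]
ee_rot: [0.857, 0.516, 0.0, 0.0]
ft_force: [-1.7, -0.1, -1.0]
grip_width: 1.003
grasp_force: 0.0
-27.900142537234647 [ 0.5343164  -0.17773195  0.17465758]
[[{'at': [0.4733, 0.1064, 0.046], 'score': 0.61}], [{'at': [0.5321, -0.1784, 0.0437], 'score': 0.86}], [{'at': [0.5043, -0.2334, 0.0453], 'score': 0.74}], [{'at': [0.4784, -0.2865, 0.0422], 'score': 0.64}]]
```

View pics/p3.png

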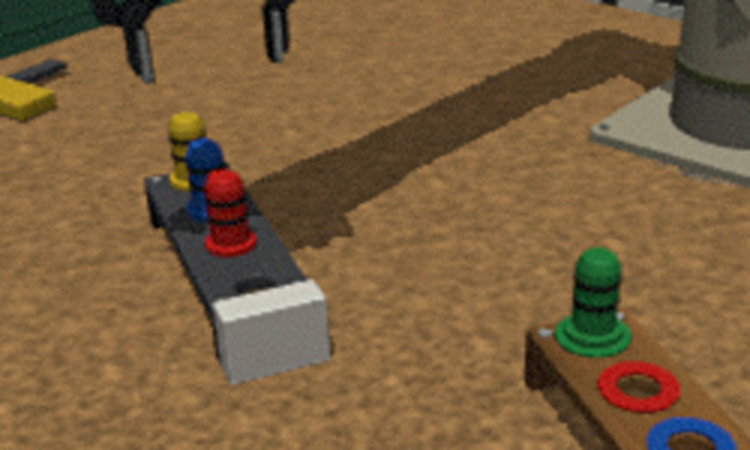

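Red stands upright at (228,215) beside blue. Now green.

```bash
python3 -m jog '{"offset":[[-0.0076,0.0355,0],[-0.0076,0.0355,0],[-0.0076,0.0355,0],[-0.0076,0.0355,0],[-0.0076,0.0355,0],[-0.0076,0.0355,0],[-0.0076,0.0355,0],[-0.0076,0.0355,0],[0,0,0],[0,0,0],[0,0,0],[0,0,0]],"yaw":[-0.38,-0.38,-0.38,-0.38,-0.38,-0.38,-0.38,-0.38,0,0,0,0],"jaw":[0,0,0,0,0,0,0,0,0,0,0,0]}'; python3 s.py
```

```text
clock: 24.73
position: [0.4738, 0.105, 0.1739]
ee_rot: [0.871, 0.492, -0.0, -0.0]
ft_force: [-0.8, 0.0, -0.1]
grip_width: 0.996
grasp_force: 0.0
-31.0439469555741 [0.47383823 0.10497429 0.1739103 ]
```

```bash
python3 -m jog '{"offset":[[0,0.001,-0.01],[0,0,-0.02],[0,0,-0.025],[0,0,-0.025],[0,0,-0.02],[0,0,-0.01],[0,0,0],[0,0,0],[0,0,0],[0,0,0],[0,0,0],[0,0,0],[0,0,0],[0,0,0],[0,0,0],[0,0,0],[0,0,0],[0,0,0]],"yaw":[0,0,0,0,0,0,0,0,0,0,0,0,0,0,0,0,0,0],"jaw":[0,0,0,0,0,0,0,0,0.3,0.5,0.6,0.7,0.8,0.8,0.8,0.8,0.8,0.8]}' 35; python3 s.py
```

```text
clock: 26.23
position: [0.474, 0.1073, 0.0649]
ee_rot: [0.87, 0.493, 0.0, 0.0]
ft_force: [-1.2, -0.8, 5.8]
grip_width: 0.339
grasp_force: 34.2
-30.942479304089897 [0.47400054 0.10729048 0.06489932]
```

```bash
python3 -m jog '{"offset":[[0,0,0.03],[0,0,0.04],[0,0,0.04],[0.0128,-0.0328,0],[0.0128,-0.0328,0],[0.0128,-0.0328,0],[0.0128,-0.0328,0],[0.0128,-0.0328,0],[0.0128,-0.0328,0],[0.0128,-0.0328,0],[0,0,0],[0,0,0],[0,0,0],[0,0,0]],"yaw":[0,0,0,0.43,0.43,0.43,0.43,0.43,0.43,0.43,0,0,0,0],"jaw":[0.8,0.8,0.8,0.8,0.8,0.8,0.8,0.8,0.8,0.8,0.8,0.8,0.8,0.8]}'; python3 s.py
```

```text
clock: 27.4
position: [0.5631, -0.121, 0.1743]
ee_rot: [0.856, 0.516, 0.0, -0.0]
ft_force: [-0.3, -0.2, -1.0]
grip_width: 0.343
grasp_force: 35.1
-27.829435750929317 [ 0.56307604 -0.12096707  0.17431847]
```

```bash
python3 -m jog '{"offset":[[0.0003,-0.0003,-0.02],[0,0,-0.03],[0,0,-0.025],[0,0,-0.015],[0,0,-0.01],[0,0,-0.006],[0,0,-0.004],[0,0,-0.003],[0,0,-0.001],[0,0,0],[0,0,0],[0,0,0]],"yaw":[0,0,0,0,0,0,0,0,0,0,0,0],"jaw":[0.8,0.8,0.8,0.8,0.8,0.8,0.8,0.8,0.8,0.8,0.8,0.8]}'; python3 s.py
```

```text
clock: 28.4
position: [0.564, -0.1226, 0.061]
ee_rot: [0.857, 0.516, 0.0, 0.0]
ft_force: [-1.2, 0.4, 1.9]
grip_width: 0.341
grasp_force: 35.4
-27.928691568776074 [ 0.56404873 -0.12262631  0.06097987]
```

Light contact at the expected height, so I'll release, go up and back away.

```bash
python3 -m jog '{"offset":[[0,0,0],[0,0,0],[0,0,0],[0,0,0],[0,0,0],[0,0,0],[0,0,0.01],[0,0,0.025],[0,0,0.04],[0,0,0.04],[0,0,0.04],[0,0.03,0],[0,0.035,0],[0,0.035,0],[0,0.035,0],[0,0,0],[0,0,0],[0,0,0],[0,0,0]],"yaw":[0,0,0,0,0,0,0,0,0,0,0,0,0,0,0,0,0,0,0],"jaw":[0.8,0.6,0.5,0.4,0.2,0,0,0,0,0,0,0,0,0,0,0,0,0,0]}'
python3 -c "
from h import *
c=np.load('fit.npz')['c']
for n in('scene','top'):
    p=manip.camera(n); print([(k,np.round(d['at'],4),round(d['score'],2)) for k in COL for d in manip.tip_of(p,'driver_'+k)[:1]])
    a=p['frame'][90:240,120:370] if n=='scene' else p['frame'][130:250,250:420]
    cv2.imwrite(f'pics/f_{n}.png',cv2.resize(cv2.cvtColor(a,cv2.COLOR_RGB2BGR),None,fx=3,fy=3,interpolation=cv2.INTER_CUBIC))
print(row(c,.045))"
```

```text
clock: 29.98
position: [0.5636, 0.0109, 0.2154]
ee_rot: [0.857, 0.515, -0.0, 0.0]
ft_force: [0.3, 0.0, -0.6]
grip_width: 0.997
grasp_force: 0.0
[('green', array([ 0.5051, -0.2337,  0.0429]), 0.66), ('red', array([ 0.5334, -0.1789,  0.0429]), 0.69), ('blue', array([ 0.5035, -0.235 ,  0.044 ]), 0.46), ('yellow', array([ 0.4767, -0.2852,  0.044 ]), 0.52)]
[('green', array([ 0.567 , -0.129 ,  0.0431]), 0.53), ('blue', array([ 0.5056, -0.2369,  0.0462]), 0.76), ('yellow', array([ 0.4751, -0.2882,  0.0447]), 0.82)]
[[ 0.4766321  -0.28633421  0.045     ]
 [ 0.50562755 -0.23153216  0.045     ]
 [ 0.53462299 -0.17673011  0.045     ]
 [ 0.56361843 -0.12192807  0.045     ]]
```

View pics/f_scene.png

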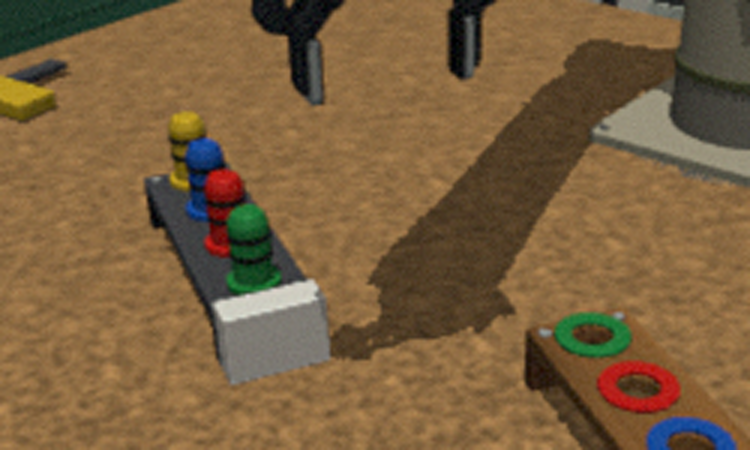

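View pics/f_top.png

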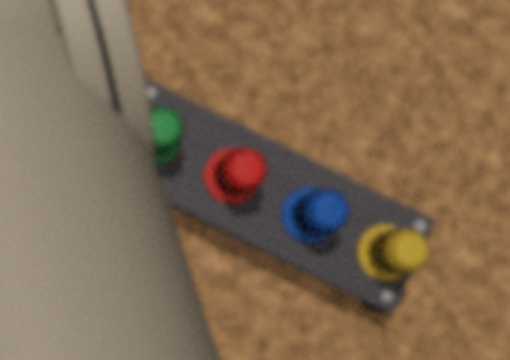

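All four drivers stand upright with their flanges flat on the board. From the white end the order is green (252,250), red (225,215), blue (205,180), yellow (187,150), and the arm is clear of everything.

```bash
python3 -c "
from workcell import manip
print(manip.hand_in())"
```

```text
the job is handed in; nothing more can be done
None
```

I moved all four drivers into the caddy in reverse order (green next to the white end, then red, blue and yellow), left each standing upright in its own hole, and handed the job in at about 30 s of robot time; no verdict came back.

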